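# Wedge the dispensary balance level

### The job

The balance is drooping at the front. Pick up the wooden wedge, put its thin end under the balance's front foot and, keeping it flat on the table, push it in gently until the balance sits level and you feel the push stiffen, so that the wedge is tight under the foot but not forced; then let go. Raise the balance with the wedge only, never with the gripper, and leave the other things on the table alone.

Things in the scene. Friction and masses are not known exactly. Their poses are not given: they have to be found in the camera images.
- balance: Cream lab balance with glass draught shield, footprint 220 x 190, 204 tall. It hangs on a level pivot across its rear; at the start its front droops 2.5 degrees (0.0436 rad). Origin on the pivot axis, 40 over the table, 175 behind the front foot. x axis: front to rear; z: up through the balance, vertical when level. A firm stop in the pivot lets the front rise to level and no further.
- foot_axis (a point): Point on the front foot's axis at the casing's underside, 26 over the table when level. The foot is a screw with a black rubber dome, diameter 20. How far it is screwed out is not measured: when level, the dome's lowest point is 13 to 18 over the table (7.6 lower at the start), so the depth at which the wedge gets tight varies by 25 and must be felt. The front weighs 2.5 to 4 N on the foot.
- foot_spot (a point): Point on the table straight below the axis of the balance's only front foot, which is on its centre line. x axis level, pointing from front to rear of the balance: the way the wedge goes in; z up. The balance's nose reaches 15 in front of this point; when level the casing's top is 42 high at the nose and 66 high 80 further back, where the 204 high shield begins.
- wedge_grip (a point): Centre of the wedge's grip block, half-way up (17 over the table). Wedge: plain pale wood, 140 long, 34 wide, 60 g, flat below. Its rear 40 is the grip block, 34 high, upright sides 34 apart along y. x axis points to the thin end, z up. A straight bar of the same wood, 140 x 34 x 26 high, no taper, also lies there and is not wanted; either may be on the left.
- wedge_tip (a point): Middle of the lower edge of the wedge's thin end, 120 ahead of the grip block's centre. Its top slopes 1 in 5 over 100, from 3 high here to 23. It lifts the balance at a steady push of 3 to 9 N; at level (thin end 48 to 76 past foot_spot) the stop is met and the push climbs. 5 to 8 N above the steady push leaves it tight; under 3 may be loose, over 14 may strain the pivot. Friction holds it.
There are look-alikes about, which are no part of the job. Leave any green look-alike of the part that bears wedge_grip alone.

How it is judged:
By the outcome, as a careful person would: the job done as asked, in the order asked, and still so for the second after the job is handed in, with the robot touching nothing.
It also fails if it takes over 62 s, if anything falls off the work surface, if the arm or the gripper's body presses on something with over 40 N, if the wrist force passes 120 N, or if a joint passes its speed limit or range.

### The arm

A 6-joint arm with a two-finger parallel gripper is mounted at the origin on the work surface. World frame = base frame: x ahead of the robot, y to its left, z up, the work surface at z = 0. Lengths are in mm, angles in rad, forces in N, time in s.
With the tool pointing down it reaches from about 400 to 825 mm from the base axis. Payload 7 kg.
Tool frame: the origin (TCP) lies at the very end of the fingers, on their centre line; the grasp point (between the pads) lies 19 mm behind it; z points along the fingers, y is the direction in which the jaws open and shut (so a half turn about z gives the same grasp; the last joint's range is limited). The gripper opens to 88 mm and grips with 3 to 60 N. Pads are 19 mm wide; open, the fingers measure 130 mm over their backs; the gripper's body (78 mm by 193 mm) begins 47 mm behind the grasp point.
Start: joints at [1.468, 0.359, 0.012, 0, -1.224, -0.288], TCP at [257.133, 624.082, 226.561] pointing down, gripper open.
Joint ranges: [-3.07, 3.07], [-1.43, 2.12], [-1.02, 1.25], [-3.03, 1.67], [-3.05, -0], [-3.03, 3.03]. Speed limits (rad/s): [2.39, 2.39, 3.01, 3.14, 3.14, 3.14].

### API

Orientations are given as a unit quaternion [x, y, z, w].
In Python, from plant import bot gives the robot as it stands. Calls block until the motion is done:
- bot.move_ptp(position, orientation): joint-space move of the TCP to a pose.
- bot.line_to(position, velocity=150, ori=None): straight line of the TCP; ori=None keeps the orientation; velocity is the mean speed in mm/s.
- bot.move_joints(angles): joint-space move.
- bot.move_gripper(opening, force=None): finger opening in mm; force is the grip in N (None keeps the last); returns when the fingers have stopped.
- bot.pause(seconds).
- bot.solve_ik(position, orientation): joint angles nearest the present ones, or None.
- bot.read_state(): the state.
- bot.camera(name): name is "side" or "top"; returns the picture (480x640x3 uint8, red, green, blue); there is no depth.
- bot.get_calibration(name): a dict with "fx", "fy", "cx", "cy" (pixels), "view" (4x4, takes a point from world to camera coordinates). Camera axes: x right, y up, looking along -z (the intrinsics and any distortion apply to the point x, -y, -z); pixel columns grow to the right and rows downward; lengths in mm; the calibration is good to about 2 mm. A picture is of the moment at which its call begins. get_calibration takes no time and is no camera call.
A pose or a line that the arm cannot do raises bot.Unreachable and nothing moves.
- bot.close_job(): hands the job in, once; it reports no verdict.
The state is a dict: "t": time; "joint_pos": joint angles; "qvel": joint speeds; "tau": joint torques, N m; "tcp_pos": TCP position; "eef_rot": TCP orientation; "contact_force": force on the tool from outside, world axes, zero at the start; "moment": the same for the moment, N m; "width": finger opening in mm.
Only numpy, scipy, OpenCV 4.12 (cv2) and the standard library are available. Lean on these libraries where they do the work, as an engineer would, in place of code of your own. Each camera call takes 0.05 s, during which the arm holds its last target. There are 200 camera calls.

## Working session

There is one attempt and no reset: what is moved stays moved. The work goes in short steps, each a Python script; the robot and the scene stay as the last script left them, time stands still between calls to the robot, and variables do not carry over. Pictures are saved under pics/ and viewed, about 8 in all and at most 12, crops included, and the job is handed in when it is done.

```bash
ls; mkdir -p pics
cat > h.py <<'E'
import numpy as np, cv2
from plant import bot
def snap(n,f):
    im=bot.camera(n); cv2.imwrite('pics/'+f,im[:,:,::-1]); return im
def ray(n,u,v):
    c=bot.get_calibration(n); V=np.array(c["view"]); R=V[:3,:3]; o=-R.T@V[:3,3]
    d=R.T@np.array([(u-c["cx"])/c["fx"],-(v-c["cy"])/c["fy"],-1]); return o,d
def onz(n,u,v,z):
    o,d=ray(n,u,v); return o+d*(z-o[2])/d[2]
def proj(n,p):
    c=bot.get_calibration(n); q=(np.array(c["view"])@np.r_[p,1])[:3]
    return np.array([c["cx"]+c["fx"]*q[0]/-q[2],c["cy"]+c["fy"]*-q[1]/-q[2]])
E
python3 - <<'E'
from h import *
snap("top","t0.png");snap("side","s0.png")
for n in("top","side"):
    print(bot.get_calibration(n), ray(n,320,240))
print(bot.read_state())
E
```

```text
pics
{'fx': 529.600118568798, 'fy': 529.600118568798, 'cx': 324.5790549284774, 'cy': 239.3063317482181, 'view': array([[ 1.41090649e-02, -9.99847831e-01, -1.02590646e-02,
        -2.58023577e+01],
       [ 9.81219093e-01,  1.18707024e-02,  1.92530980e-01,
        -5.22530189e+02],
       [-1.92379901e-01, -1.27828221e-02,  9.81237267e-01,
        -1.06708973e+03],
       [ 0.00000000e+00,  0.00000000e+00,  0.00000000e+00,
         1.00000000e+00]])} (array([ 307.79402943,  -33.23604915, 1147.40674791]), array([ 0.19097271,  0.02141221, -0.98140074]))
{'fx': 508.21130617128136, 'fy': 508.21130617128136, 'cx': 323.22053743336653, 'cy': 244.91885543535426, 'view': array([[ 9.92977722e-01, -1.15420593e-01,  2.59486240e-02,
        -5.50989658e+02],
       [ 3.73643378e-02,  5.14100156e-01,  8.56915944e-01,
        -7.26709846e+01],
       [-1.12245938e-01, -8.49928889e-01,  5.14802616e-01,
        -9.60044052e+02],
       [ 0.00000000e+00,  0.00000000e+00,  0.00000000e+00,
         1.00000000e+00]])} (array([ 442.07471311, -842.20456273,  570.80353802]), array([ 0.10631507,  0.85563616, -0.50667317]))
{'t': 0.1, 'joint_pos': array([ 1.46813399e+00,  3.59347050e-01,  1.11459964e-02, -2.76524818e-04,
       -1.22406709e+00, -2.88113895e-01]), 'qvel': array([ 0.00046342, -0.00224164,  0.00140017,  0.00049921, -0.00042959,
        0.00063686]), 'tau': array([-1.50551237e-03, -5.84165347e+01,  2.93751669e+01,  7.01561987e+00,
        1.01766887e-02, -3.95535449e-05]), 'tcp_pos': array([256.97411503, 623.71315546, 225.69961754]), 'eef_rot': array([ 9.80962976e-01, -1.94193411e-01, -6.13010855e-05,  7.44786166e-04]), 'contact_force': array([1.08501179, 0.26031809, 0.61688043]), 'moment': array([-0.00580031, -0.02857205,  0.00786129]), 'width': 87.49201899993201}
```

View pics/t0.png

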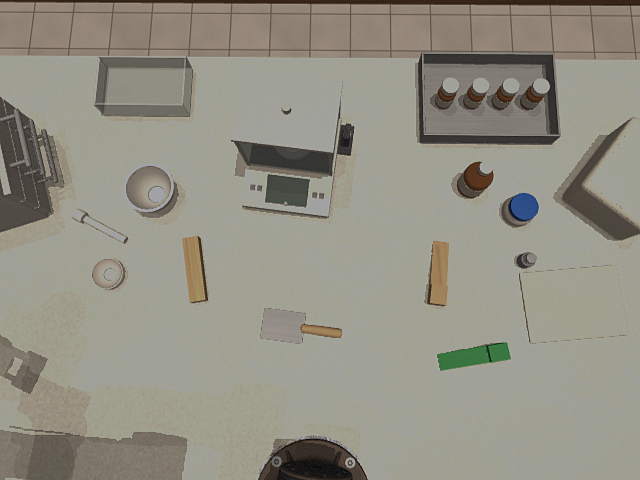

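View pics/s0.png

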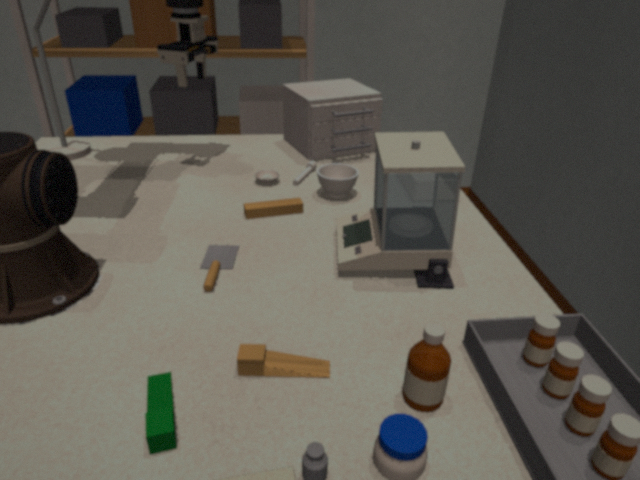

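Run:
```python
from h import *
t=cv2.imread('pics/t0.png');s=cv2.imread('pics/s0.png')
z=lambda im,x,y,w,h,k:cv2.resize(im[y:y+h,x:x+w],None,fx=k,fy=k,interpolation=cv2.INTER_CUBIC)
a=z(t,230,160,130,65,4); b=z(t,415,235,50,75,4); c=z(s,325,200,130,90,4)
C=np.zeros((600,800,3),np.uint8); C[:260,:520]=a; C[:300,530:730]=b; C[240:600,:520]=np.maximum(c,0)
C[:240,:520]=z(t,230,163,130,60,4)
cv2.imwrite('pics/c0.png',C)
hsv=cv2.cvtColor(t,cv2.COLOR_BGR2HSV)
m=cv2.inRange(hsv,(8,90,60),(25,255,255)); m[:, :400]=0; m[:230]=0; m[320:]=0
n,l,st,ce=cv2.connectedComponentsWithStats(m); print(st,ce)
cn=max(cv2.findContours(m,0,1)[0],key=cv2.contourArea); print(cv2.minAreaRect(cn), cv2.approxPolyDP(cn,1.5,True).squeeze().tolist())
```

```text
[[     0      0    640    480 306143]
 [   429    241     20     65   1048]
 [   428    293      1      7      7]
 [   428    301      1      1      1]
 [   428    303      1      1      1]] [[319.08857299 239.38358872]
 [438.75477099 273.00954198]
 [428.         296.        ]
 [428.         301.        ]
 [428.         303.        ]]
((438.34326171875, 272.9564208984375), (18.151611328125, 63.87261962890625), 1.5074357986450195) [[433, 241], [429, 289], [429, 285], [431, 285], [430, 303], [442, 305], [445, 304], [448, 243]]
```

View pics/c0.png

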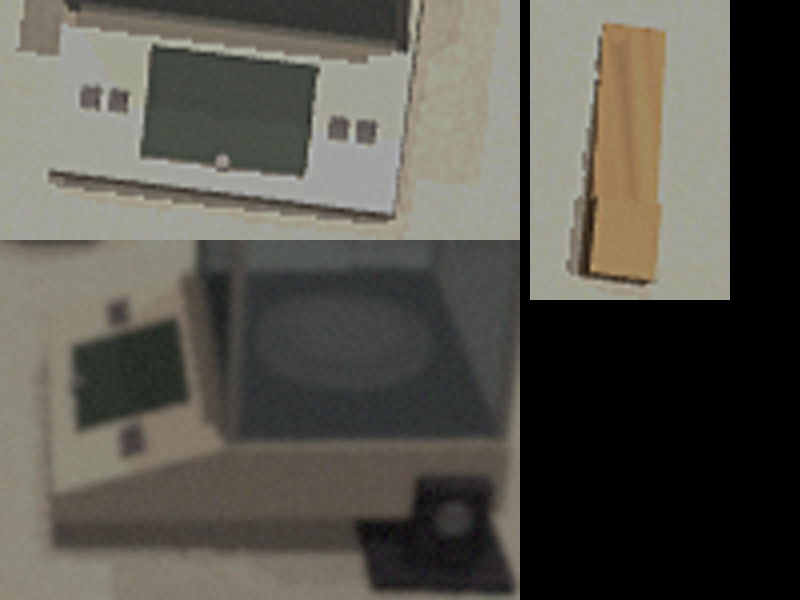

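Run:
```python
from h import *
g=np.array([onz("top",*p,34) for p in[(431.2,284.5),(447.7,286.2),(446.2,304.5),(430,303.2)]])
tp=np.array([onz("top",*p,3) for p in[(433.2,240.8),(449,242.5)]])
n=np.array([onz("top",*p,33.7) for p in[(242.5,206),(328.7,216.7)]])
st=onz("top",332,176,58)
print(g,tp,n,st)
gc=g.mean(0);tc=tp.mean(0);d=tc-gc;print(gc,tc,np.hypot(*d[:2]),np.arctan2(d[1],d[0]))
e=n[1]-n[0];print(np.linalg.norm(e)); a=np.arctan2(e[0],-e[1]); 
# rear dir perpendicular to edge
r=np.array([-e[1],e[0]])/np.linalg.norm(e); r=r if r[0]>0 else -r
yaw=np.arctan2(r[1],r[0]); fs=n.mean(0)[:2]+15*r; print(r,yaw,fs, (st-n[1])[:2]@r)
# side checks
for nm,p in[("nose corner top",n[1]),("tip",tp[1]),("grip",gc)]: print(nm,proj("side",p))
# side screen of green display slope etc
```

```text
[[ 431.95831269 -244.30875352   34.        ]
 [ 428.82653775 -278.8137058    34.        ]
 [ 390.50932118 -274.5220199    34.        ]
 [ 392.76092014 -240.8455257    34.        ]] [[ 531.70800781 -256.93264115    3.        ]
 [ 528.32692213 -291.43044835    3.        ]] [[597.75091201 160.70668533  33.7       ]
 [576.03354053 -26.93048108  33.7       ]] [660.03194178 -33.01827795  58.        ]
[ 411.01377294 -259.62250123   34.        ] [ 530.01746497 -274.18154475    3.        ] 119.89096907280666 -0.12173615739903289
188.88978385224516
[ 0.99336853 -0.11497377] -0.11522859938585465 [601.79275418  65.1634955 ] 84.14130513041657
nose corner top [336.11683868 263.56244347]
tip [328.06577537 377.02493024]
grip [249.09847832 351.88638639]
```

```bash
cat >> h.py <<'E'
FS=np.array([601.8,65.2]); YW=-0.1152; R=np.array([np.cos(YW),np.sin(YW)])
G0=np.array([411.0,-259.6]); YG=-0.1217
def q(a): return [np.cos(a/2),np.sin(a/2),0,0]
def show(m):
    s=bot.read_state(); print(m,round(s['t'],2),s['tcp_pos'].round(1),s['eef_rot'].round(4),s['contact_force'].round(2),round(s['width'],1)); return s
E
python3 - <<'E'
from h import *
bot.line_to([185,450,260],velocity=250); show('in')
bot.move_ptp([*G0,130],q(YG)); show('above')
bot.line_to([*G0,40],velocity=120)
bot.line_to([*G0,6],velocity=40); show('down')
bot.move_gripper(30,30); show('grip')
bot.pause(.2);show('grip')
snap("top","t1.png"); s=snap("side","s1.png")
cv2.imwrite('pics/s1c.png',cv2.resize(s[280:430,170:370,::-1],None,fx=3,fy=3))
E
```

```text
in 1.02 [185.1 450.8 260. ] [ 9.81e-01 -1.94e-01  0.00e+00 -2.00e-04] [-0.18  0.54 -0.94] 87.7
above 3.68 [ 411.5 -259.2  130.1] [ 9.982e-01 -6.040e-02  2.000e-04  0.000e+00] [-0.66 -0.09  0.37] 87.9
down 5.58 [ 411.2 -259.6    6.1] [ 9.982e-01 -6.080e-02  1.000e-04  0.000e+00] [-0.46 -0.52  0.51] 87.6
grip 6.48 [ 411.  -259.6    6. ] [ 0.9981 -0.0608 -0.     -0.    ] [-0.27 -0.33  0.05] 33.6
grip 6.68 [ 411.  -259.6    6. ] [ 0.9982 -0.0608 -0.     -0.    ] [0.09 0.35 0.83] 33.9
```

View pics/s1c.png

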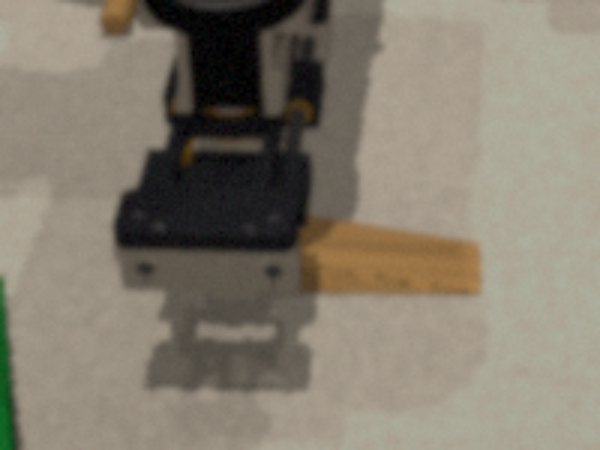

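Run:
```python
from h import *
P=FS-142*R
bot.line_to([*G0,60],velocity=80); show('lift')
bot.line_to([*P,60],velocity=150,ori=q(YW)); show('over')
bot.line_to([*P,12],velocity=60); bot.line_to([*P,5.5],velocity=15); show('placed')
bot.move_gripper(44); bot.pause(.2); bot.move_gripper(30,40); bot.pause(.3); show('regrip')
t=snap("top","t2.png"); s=snap("side","s2.png")
C=np.zeros((600,800,3),np.uint8)
C[:,:400]=cv2.resize(t[180:330,230:330,::-1],(400,600)); C[:400,400:]=cv2.resize(s[190:300,250:360,::-1],(400,400))
cv2.imwrite('pics/c2.png',C)
```

```text
lift 7.61 [ 410.7 -259.5   59.7] [ 9.981e-01 -6.090e-02 -2.000e-04 -1.000e-04] [-0.96  1.41 -1.24] 34.1
over 10.06 [460.6  81.1  60. ] [ 9.983e-01 -5.790e-02 -1.000e-04  0.000e+00] [ 1.15 -0.83  0.09] 33.8
placed 11.59 [460.8  81.6   5.9] [ 9.984e-01 -5.730e-02  2.000e-04 -1.000e-04] [-2.28 -0.23  7.79] 33.8
regrip 12.91 [460.7  81.5   5.5] [ 0.9983 -0.0576 -0.      0.    ] [ 0.51  1.15 -0.9 ] 34.0
```

View pics/c2.png

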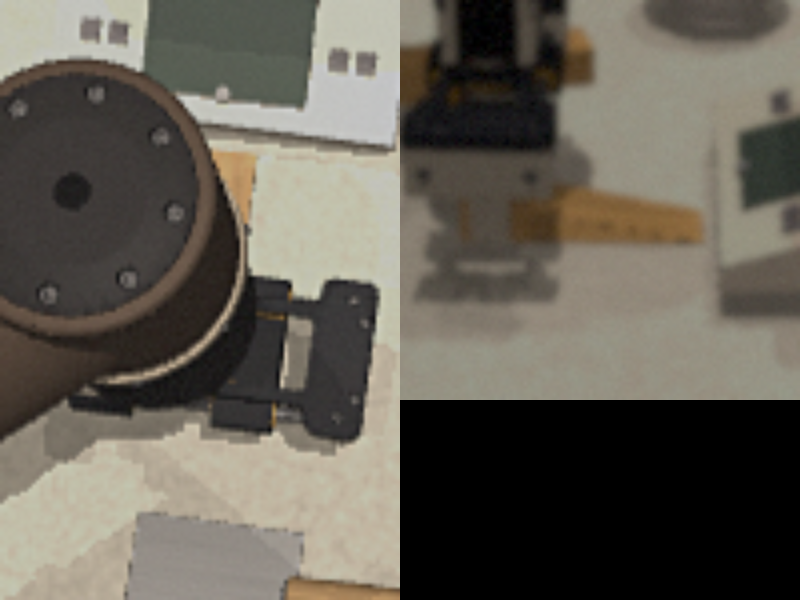

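```bash
cat > push.py <<'E'
from h import *
print('tip corner',onz("top",294,218,3))
def F(n=6):
    f=[]
    for _ in range(n): bot.pause(.02); f.append(bot.read_state()['contact_force'])
    return np.mean(f,0)
f0=F(10)[:2]@R; print('bias',f0)
to=lambda d,v: bot.line_to([*(FS+(d-120)*R),5.5],velocity=v)
to(2,30); d=2; log=[]
while d<80:
    step=2 if d<44 else .7
    if len(log)>3 and log[-1][1]-st>1.8 and d>44: step=.35
    d+=step; to(d,12); f=F(); p=-(f[:2]@R)+f0*0; log.append((d,p,f[2]))
    w=[x[1] for x in log if d-14<=x[0]<=d-3]; st=np.median(w) if w else p
    if p>1 and p-st>6 and d>44: print('tight');break
    if p>20: print('high');break
for x in log: print(*np.round(x,2),end=' | ')
print('steady',st); s=show('end'); print((s['tcp_pos'][:2]-FS)@R+120)
E
python3 push.py
```

```text
tip corner [579.56368411  50.27018877   3.        ]
bias 0.47498490176459024
tight
4.0 -0.02 -0.45 | 6.0 -0.02 0.34 | 8.0 -0.2 -0.04 | 10.0 -0.18 0.19 | 12.0 -0.32 0.12 | 14.0 -0.49 0.45 | 16.0 -0.21 0.37 | 18.0 -0.52 0.73 | 20.0 -0.89 0.47 | 22.0 -0.68 0.29 | 24.0 -0.72 0.7 | 26.0 0.04 0.7 | 28.0 -0.64 0.74 | 30.0 0.03 0.65 | 32.0 3.64 4.75 | 34.0 4.7 6.3 | 36.0 4.51 6.35 | 38.0 4.5 5.73 | 40.0 4.17 5.96 | 42.0 4.43 6.35 | 44.0 4.93 6.03 | 44.7 4.81 6.73 | 45.4 5.03 7.05 | 46.1 5.18 6.68 | 46.8 4.98 6.71 | 47.5 4.89 6.6 | 48.2 5.24 6.65 | 48.9 4.67 6.84 | 49.6 4.92 7.07 | 50.3 5.1 6.83 | 51.0 4.89 6.28 | 51.7 5.23 6.84 | 52.4 5.23 6.17 | 53.1 4.96 6.68 | 53.8 5.11 6.3 | 54.5 4.86 6.14 | 55.2 4.81 6.24 | 55.9 5.07 6.68 | 56.6 5.24 6.58 | 57.3 4.77 6.36 | 58.0 4.85 6.59 | 58.7 4.93 6.49 | 59.4 4.75 6.63 | 60.1 4.97 6.41 | 60.8 5.13 6.85 | 61.5 4.77 6.64 | 62.2 4.99 6.47 | 62.9 4.87 6.53 | 63.6 5.26 6.84 | 64.3 4.73 6.46 | 65.0 4.68 6.39 | 65.7 4.57 6.5 | 66.4 4.82 6.58 | 67.1 5.04 6.67 | 67.8 4.96 6.7 | 68.5 4.87 6.25 | 69.2 5.27 6.4 | 69.9 5.75 7.33 | 70.6 7.79 8.91 | 70.95 8.84 10.13 | 71.3 10.16 10.7 | 71.65 10.81 11.57 | 72.0 11.68 12.23 | steady 4.870871658984281
end 37.58 [551.6  70.3   5.5] [ 9.983e-01 -5.780e-02 -1.900e-03  5.000e-04] [-11.33   2.21  12.03] 33.6
69.54606636271481
```

Run:
```python
from h import *
bot.move_gripper(50); show('open'); bot.move_gripper(80)
p=bot.read_state()['tcp_pos']
bot.line_to([p[0],p[1],90],velocity=100); bot.line_to([420,-60,220],velocity=200); show('away')
bot.line_to([400,-230,240],velocity=200); show('away')
t=snap("top","t3.png"); s=snap("side","s3.png")
C=np.zeros((600,800,3),np.uint8)
C[:,:400]=cv2.resize(t[150:300,230:330,::-1],(400,600)); C[:400,400:]=cv2.resize(s[190:300,250:360,::-1],(400,400))
cv2.imwrite('pics/c3.png',C); cv2.imwrite('pics/s3.png',s[:,:,::-1])
```

```text
open 38.12 [554.2  70.7   5.4] [ 0.9983 -0.0576 -0.      0.    ] [ 0.27 -0.27  0.42] 50.0
away 41.13 [420.1 -59.7 219.3] [ 9.983e-01 -5.750e-02 -6.000e-04  1.000e-04] [-0.28  0.03  0.16] 79.9
away 42.14 [ 400.  -229.5  239.6] [ 9.983e-01 -5.750e-02 -4.000e-04 -1.000e-04] [0.32 0.2  0.16] 79.9
```

View pics/c3.png

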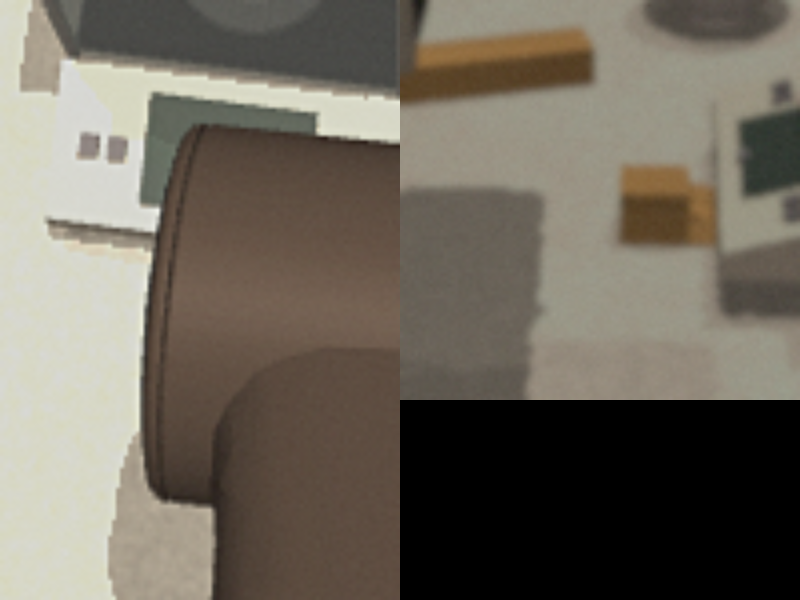

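View pics/s3.png

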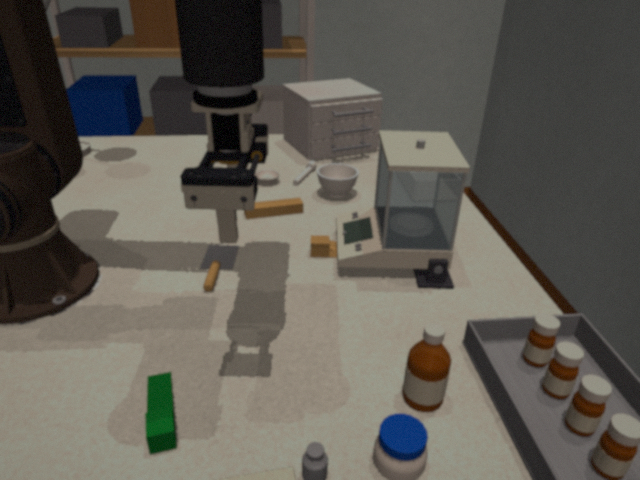

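Run:
```python
from h import *
print('rear corner of block, side px',onz("side",311,256.8,0), 'expected',FS+(69.5-140)*R+17*np.array([R[1],-R[0]]))
print('nose corner expected level/droop',proj("side",[576,-27,42]),proj("side",[576,-27,33.7]))
bot.pause(.5); show('final'); bot.close_job()
```

```text
rear corner of block, side px [535.34503877  53.97138966   0.        ] expected [529.81321583  56.41632738]
nose corner expected level/droop [336.27245286 259.97620768] [336.10461033 263.58273193]
final 42.74 [ 400.  -229.9  240. ] [ 0.9983 -0.0575  0.      0.    ] [ 0.43  0.13 -0.09] 80.1
the job is handed in; nothing more can be done
```

The balance is level with the wedge tight under its front foot. I let go of the wedge, backed the gripper clear and handed the job in at 42.7 s.

- **Push:** I gripped the wedge by its block, lifted it, set it flat in front of the foot, regripped it and pushed it in slowly. It met the foot with the thin end about 31 mm past foot_spot and lifted at a steady push of about 4.9 N. It stiffened at about 70 mm, and I stopped at 11.7 N, which is 6.8 N above the steady push and inside the 5 to 8 N range.
- **Level:** After release, the balance's nose corner in the side picture is at row 259.3. Level should give 260.0 and the original droop 263.6, so the balance is level.
- **Wedge position:** The wedge lies flat. Its rear corner measured about 5 mm further in than the arm position implied. That is a coarse reading from a blurred corner, but it shows no sign of the wedge backing out.
- **Not checked:** The arm hid the wedge from the top camera in the last picture, so the release check rests on the side view only. The gripper also felt 6 to 12 N upward while pushing, meaning it was pressing the wedge down slightly.
- **Other objects:** The bar, the green look-alike and the rest of what the last side picture shows look unmoved.

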